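# Stack a watch case and its new glass in the cementing stand

### The arm

A 6-joint arm with a two-finger parallel gripper is mounted at the origin on a cart in front of the work surface, level with it; the furniture and walls round the work are solid. World frame = base frame: x ahead of the robot, y to its left, z up, the work surface at z = 0. Lengths are in m, angles in rad, forces in N, time in s.
With the tool pointing down it reaches from about 0.275 to 0.75 m from the base axis. Payload 10.2 kg.
Tool frame: the origin (TCP) lies on the centre line of the jaws, within the pads' length; the fingertips stand 25 mm ahead of it and the grasp point (between the pads) lies 6 mm ahead of it (bot.tcp_to_tips is the z of the fingertips in the tool frame, in m); z points along the fingers, y is the line along which they close (so a half turn about z gives the same grasp; the last joint's range is limited). The gripper opens to 85 mm and grips with 20 to 120 N. Pads are 22 mm wide; open, the fingers measure 114 mm over their backs; the gripper's body (76 mm by 85 mm) begins 54 mm behind the grasp point. The pads swing forward as they close: fully open they stand 13 mm farther back than shut.
Start: joints at [-1.343, 0.313, 1.498, -0, 1.331, -0.223], TCP at [0.229, -0.473, 0.256] pointing down, gripper open.
Joint ranges: [-2.94, 2.94], [-0.97, 2.17], [0.19, 2.56], [-1.23, 4.37], [0.02, 3.11], [-2.88, 2.88]. Speed limits (rad/s): [2.39, 2.39, 3.01, 3.14, 3.14, 3.14].

### API

Orientations are given as a rotation vector (axis times angle).
In Python, from rig import bot, capture gives the robot as it stands.
- The arm moves only by the tool apply_moves, never from a script. Its argument "commands" is a list of rows, each an object of numbers: "x", "y", "z": the shift along the tool's x, y, z in mm; "spin": the turn about the tool's z in degrees. A call has 1 to 12 rows; each row shifts and turns the commanded pose from where the row before left it, along the tool's axes as they then stand; what a row does not reach is not made up. A row lasts 1/8 s, in which the tool goes at most 62.5 mm and 10.7 degrees, less where a joint would pass 70% of its speed; a pose out of reach is approached as far as the arm can. A call with a gripper value outside its range is refused whole. "hand" is the opening, from 0 (shut) to 1 (fully open), set as the call begins (left out, the last holds). The fingers move at their own pace and stop on an object; the grip force is fixed at half the most. Time passes only in rows, so rows that do not move let the fingers close. It gives the time, the measured TCP pose, the force, the opening and the grip force at its end, in the units of the state.
- bot.get_obs(): the state, without advancing time (a new reading comes with each control period).
- capture(name): name is "scene" or "top" or "wrist"; returns a dict with "color" (420x560x3 uint8, red, green, blue), "range_z" (420x560 float32, m along the optical axis (not along the pixel's ray), 0 where there is no reading), "fx", "fy", "cx", "cy" (pixels), "R" (3x3) and "t" (3): a world point X has camera coordinates R X + t; the wrist camera has in their place "mount" (4x4, takes a point from camera to tool coordinates, whose origin is the TCP and whose axes are the flange's). Camera axes: x right, y down, z forward; pixel columns grow to the right and rows downward; lengths in m; the calibration is good to about 2 mm. A picture is of the moment at which its call begins: read the wrist's pose just before it.
- bot.hand_in(): hands the job in; it is judged then, once.
The state is a dict: "time_s": time; "joint_pos": joint angles; "qd": joint speeds; "effort": joint torques, N m; "position": TCP position; "ee_rot": TCP orientation; "force": force on the tool from outside, world axes, zero at the start; "moment": the same for the moment, N m; "width": opening from 0.0 (shut) to 1.0 (fully open); "gripper_force": force on a finger pad.
Only numpy, scipy, OpenCV 4.12 (cv2) and the standard library are available. Lean on these libraries where they do the work, as an engineer would, in place of code of your own. Each camera call takes 0.05 s, during which the arm holds its last target. There are 200 camera calls.

### The job

Set up the watch case for cementing its glass, building the stack in the dark round stand one piece after the other from the bottom up: first seat the larger of the two white nylon support dies in the stand's recess, then set the watch case over that die's spigot, then lay the larger of the two glasses flat in the seat on top of the case, and last lower the brass weight gently, foot down, onto the middle of the glass so that it holds the glass down. Everything must sit fully home and upright; leave the smaller die and the smaller glass where they lie, and do not knock over the cement bottle.

Things in the scene. Friction and masses are not known exactly. Their poses are not given: they have to be found in the camera images.
- stand: heavy dark steel disc, 84 mm across and 16 mm high, lying fixed on the bench; does not move. Round recess in its top, 46 mm across with a 2 mm chamfer at the mouth (50 mm there), 8 mm deep, ringed by a bright line. Origin: centre of its underside, z up; recess floor 8 mm, top 16 mm above the origin
- die_large_mid (a point): larger white nylon support die, loose, standing upright, about 60 g: round foot 42 mm across and 26 mm high, on it a round spigot 26 mm across and 7 mm high with a 3 mm chamfer. 33 mm high in all. The foot fits the stand's recess with 2 mm play all round. Point: on its axis, half-way up (16.5 mm over its underside); z along the axis, up
- case_mid (a point): empty watch case, loose, face up, about 90 g: steel ring 48 mm across, 14 mm high; four lugs towards +y and -y (to 30 mm out, within 16 mm of the y axis), flanks at +x and -x plain: grip along x. Bore 30 mm, 1.5 mm chamfer below; rests on the die's shoulder, 2 mm play round the spigot. Glass seat in its top 40 mm across (mouth 43), 2.5 mm deep. Point: on its axis, 7 mm up
- crystal_large_mid (a point): larger glass: flat round watch crystal with a black rim, loose, lying flat, 37 mm across, 7 mm thick, about 20 g; grip it by the rim. It fits the seat of the watch case with 1.5 mm play and then stands 4.5 mm proud. Point: its centre (3.5 mm over its underside), z up
- weight_mid (a point): brass pressing weight, loose, standing upright, about 0.35 kg, 45 mm high: white nylon foot 30 mm across and 5 mm high, brass body 38 mm across from 5 to 29 mm, neck 12 mm across, knurled knob 20 mm across from 33 to 45 mm. Point: on its axis, half-way up (22.5 mm over its foot), z up
- die_small_mid (a point): smaller white nylon die, loose, to be left alone: foot 29 mm across and 26 mm high, spigot 16 mm across and 7 mm high. Point: on its axis, half-way up (16.5 mm over its underside)
- crystal_small_mid (a point): smaller glass, loose, to be left alone: the same with a black rim, 24 mm across, 7 mm thick. Point: its centre
- bottle_mid (a point): small cement bottle, cream with a red cap, loose, standing, 27 mm across and 58 mm high; not to be knocked over. Point: on its axis, 29 mm up

How it is judged:
By the outcome, as a careful person would: the job done as asked, in the order asked, and still so for the second after the job is handed in, with the robot touching nothing.
It also fails if it takes over 104 s, if anything falls off the work surface, if the arm or the gripper's body presses on something with over 40 N, if the wrist force passes 120 N, or if a joint passes its speed limit or range.

## Working session

There is one attempt and no reset: what is moved stays moved. The work goes in short steps, Python scripts to look and compute and a tool call to move; the robot and the scene stay as the last step left them, time stands still between calls to the robot, and variables do not carry over. Pictures are saved under pics/ and viewed, at most 14 in all, crops included, and the job is handed in when it is done.

Besides the shell and the picture viewer there is one more tool, called after "Request:" by a JSON object that holds its "fn" and its "kwargs". apply_moves: Moves the arm, as the interface text tells. Its arguments: {"type":"object","properties":{"commands":{"type":"array"},"hand":{"type":"number"}},"required":["commands"]}

```bash
mkdir -p pics; ls
cat > h.py <<'E'
import numpy as np, cv2
from rig import bot, capture
def shot(n,f):
    c=capture(n); cv2.imwrite('pics/'+f,c['color'][:,:,::-1]); np.savez('pics/'+f[:-4]+'.npz',**c); return c
def world(c):
    v,u=np.mgrid[0:420,0:560]; z=c['range_z']
    P=np.stack([(u-c['cx'])/c['fx']*z,(v-c['cy'])/c['fy']*z,z],-1)
    return (P-c['t'])@c['R']
E
python3 - <<'E'
from h import *
o=bot.get_obs(); print({k:np.round(v,3) for k,v in o.items()})
for n in('top','scene'):
    c=shot(n,n+'1.png'); print(n,c['fx'],c['cx'],c['R'].round(3).tolist(),c['t'].round(3))
E
```

```text
pics
{'time_s': np.float64(0.0), 'joint_pos': array([-1.343,  0.313,  1.498,  0.   ,  1.331, -0.223]), 'qd': array([-0.001,  0.001, -0.   , -0.   ,  0.   , -0.   ]), 'effort': array([-1.0000e-03, -4.1227e+01, -2.5974e+01, -0.0000e+00,  4.0000e-03,
       -0.0000e+00]), 'position': array([ 0.229, -0.472,  0.256]), 'ee_rot': array([-3.061, -0.702, -0.   ]), 'force': array([-0.277,  0.348, -0.956]), 'moment': array([ 0.035, -0.002,  0.001]), 'gripper_force': np.float64(0.0), 'width': np.float64(0.996)}
top 478.5713435829236 279.4133484514103 [[-0.023, -0.999, 0.022], [-0.996, 0.021, -0.085], [0.085, -0.024, -0.996]] [0.058 0.512 1.112]
scene 457.23884147160993 276.75482757016965 [[-0.515, -0.857, -0.02], [-0.545, 0.345, -0.764], [0.661, -0.383, -0.645]] [0.299 0.298 0.647]
```

View pics/top1.png

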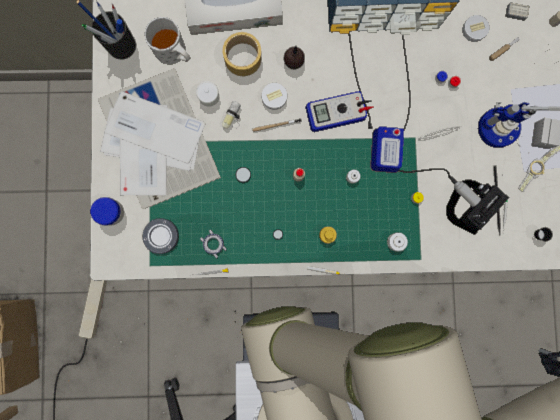

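View pics/scene1.png

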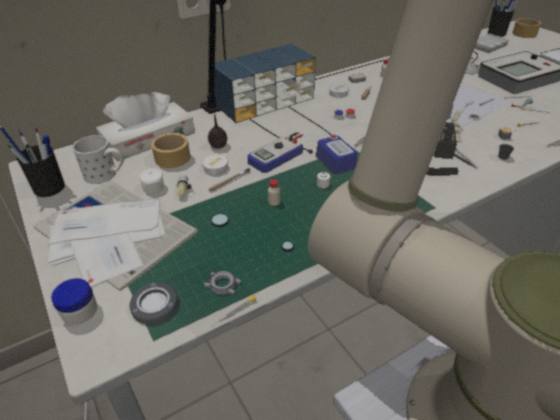

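The top view shows the stand at (160,237), case (213,243), large glass (243,175), small glass (278,235), weight (328,235), large die (398,242), small die (353,176) and bottle (299,174). I'll refine these from depth.

Run:
```python
from h import *
c=dict(np.load('pics/top1.npz')); W=world(c)
seeds=dict(stand=(160,237),case=(213,243),cl=(243,175),cs=(278,235),weight=(328,235),die=(398,242),ds=(353,176),bottle=(299,174))
for n,(u,v) in seeds.items():
    r=24 if n=='stand' else 17
    p=W[v-r:v+r+1,u-r:u+r+1].reshape(-1,3)
    zt=[q for q in p if np.isfinite(q).all()]; zt=np.array(zt)
    base=np.median(zt[:,2]); m=zt[zt[:,2]>max(0.004,0.0)]
    top=np.percentile(m[:,2],95); tt=m[m[:,2]>top-0.004]
    (x,y),rad=cv2.minEnclosingCircle((tt[:,:2]*1000).astype(np.float32))
    print(n,'bg',base.round(4),'top',top.round(4),'n',len(tt),'mean',tt[:,:2].mean(0).round(4),'circ',round(x),round(y),round(rad,1))
im=cv2.imread('pics/top1.png')[155:275,130:425]; cv2.imwrite('pics/crop1.png',cv2.resize(im,None,fx=2.7,fy=2.7,interpolation=cv2.INTER_CUBIC))
```

```text
stand bg 0.0032 top 0.0192 n 433 mean [0.4506 0.324 ] circ 440 222 149.1
case bg 0.0018 top 0.0164 n 117 mean [0.4284 0.2006] circ 428 152 78.1
cl bg 0.0015 top 0.0104 n 122 mean [0.5902 0.1307] circ 518 109 106.4
cs bg 0.0012 top 0.0099 n 74 mean [0.4506 0.0529] circ 456 50 45.0
weight bg 0.0016 top 0.0468 n 52 mean [ 0.4429 -0.0511] circ 434 1 75.4
die bg 0.002 top 0.0341 n 84 mean [ 0.4252 -0.223 ] circ 425 -84 157.9
ds bg 0.0014 top 0.0346 n 34 mean [ 0.5693 -0.1129] circ 502 -32 135.8
bottle bg 0.0014 top 0.0588 n 43 mean [0.5818 0.0028] circ 507 34 98.2
```

View pics/crop1.png

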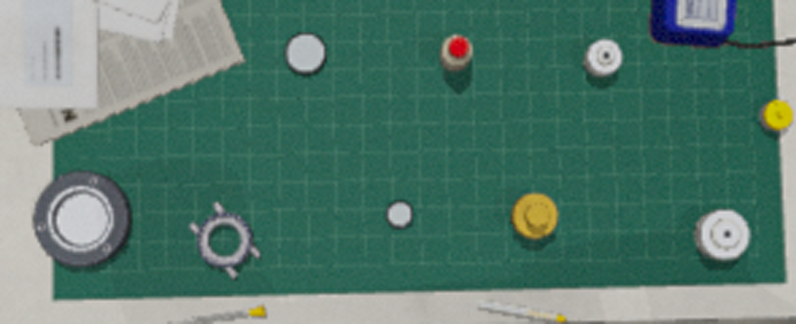

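```bash
cat >> h.py <<'E'
from scipy.spatial.transform import Rotation as Ro
def ray(c,u,v,z,R=None,t=None):
    R=c['R'] if R is None else R; t=c['t'] if t is None else t
    d=R.T@np.array([(u-c['cx'])/c['fx'],(v-c['cy'])/c['fy'],1]); o=-R.T@t
    return (o+d*(z-o[2])/d[2])
def wcam(c,o):
    "world->camera R,t of the wrist camera"
    T=np.eye(4);T[:3,:3]=Ro.from_rotvec(o['ee_rot']).as_matrix();T[:3,3]=o['position']
    M=np.linalg.inv(T@c['mount']); return M[:3,:3],M[:3,3]
def go(x,y,z):
    o=bot.get_obs();R=Ro.from_rotvec(o['ee_rot']).as_matrix()
    print('t',round(float(o['time_s']),2),'pos',(o['position']*1e3).round(1),'yaw of tool x',np.degrees(np.arctan2(R[1,0],R[0,0])).round(2),'tilt z',R[:,2].round(4),'w',round(float(o['width']),3),
     'F',o['force'].round(1),'| tool shift mm',(R.T@(np.array([x,y,z])-o['position'])*1e3).round(1))
E
python3 - <<'E'
from h import *
c=dict(np.load('pics/top1.npz'))
for n,u,v,z in [('stand',160.4,235.4,.016),('case',213.3,244.3,.014),('cl',243.3,174.6,.007),('weight',329.6,234.3,.045),('die',399.3,241.7,.033)]:
    print(n,(ray(c,u,v,z)*1e3).round(1))
print(bot.tcp_to_tips); go(.425,-.225,.2)
E
```

```text
stand [452.  328.3  16. ]
case [428.3 204.7  14. ]
cl [594.  131.6   7. ]
weight [444.9 -67.2  45. ]
die [ 424.3 -231.7   33. ]
0.025
t 0.1 pos [ 228.7 -472.4  255.8] yaw of tool x 25.82 tilt z [-2.0e-04  1.1e-03 -1.0e+00] w 0.999 F [ 0.3 -0.5  0.6] | tool shift mm [ 284.5 -137.1   56. ]
```

Request:
{"fn": "apply_moves", "kwargs": {"commands": [{"x":47,"y":-22,"z":6},{"x":47,"y":-22,"z":6},{"x":47,"y":-22,"z":6},{"x":47,"y":-22,"z":6},{"x":47,"y":-22,"z":6},{"x":46,"y":-21,"z":6},{"spin":8.6},{"spin":8.6},{"spin":8.6},{}]}}

```text
$.commands[0]: bad value
```

Run:
```python
from h import *
go(.424,-.232,.2)
o=bot.get_obs(); c=shot('wrist','w1.png'); print(c['mount'].round(4).tolist(),c['fx'],c['cx'],c['cy'])
R,t=wcam(c,o)
for z in(0,.033):
  p=R@np.array([.424,-.232,z])+t; print(c['fx']*p[0]/p[2]+c['cx'],c['fy']*p[1]/p[2]+c['cy'])
```

```text
t 0.1 pos [ 228.7 -472.4  255.8] yaw of tool x 25.82 tilt z [-2.0e-04  1.1e-03 -1.0e+00] w 0.999 F [ 0.3 -0.5  0.6] | tool shift mm [ 280.5 -131.2   56. ]
[[-0.0002, -0.9529, -0.3033, 0.0783], [1.0, -0.0002, 0.0, -0.0015], [-0.0001, -0.3033, 0.9529, -0.1172], [0.0, 0.0, 0.0, 1.0]] 322.8385078111883 283.17235212172153 212.6214360324075
141.08620304383217 -122.83714571389962
124.04525692744679 -150.6911254340836
```

View pics/w1.png

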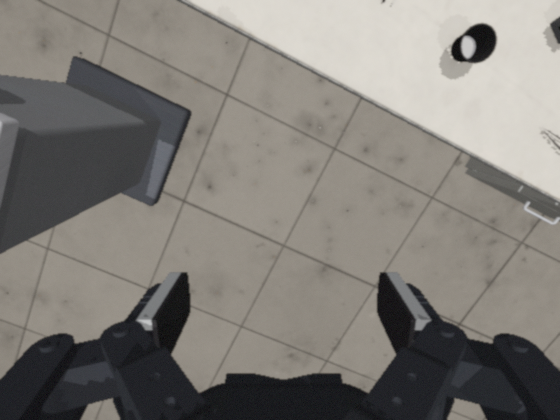

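The move was refused, so this is just the start view (floor, bench edge, open jaws). I'll retry with all four keys.

Request:
{"fn": "apply_moves", "kwargs": {"commands": [{"x":47,"y":-22,"z":6,"spin":0},{"x":47,"y":-22,"z":6,"spin":0},{"x":47,"y":-22,"z":6,"spin":0},{"x":47,"y":-22,"z":6,"spin":0},{"x":47,"y":-22,"z":6,"spin":0},{"x":46,"y":-21,"z":6,"spin":0},{"x":0,"y":0,"z":0,"spin":8.6},{"x":0,"y":0,"z":0,"spin":8.6},{"x":0,"y":0,"z":0,"spin":8.6},{"x":0,"y":0,"z":0,"spin":0}]}}

```text
time_s: 1.4
position: [0.4245, -0.2321, 0.2201]
ee_rot: [-3.141, -0.003, 0.001]
force: [0.1, 0.0, 0.4]
width: 1.002
gripper_force: 0.0
```

Run:
```python
from h import *
go(.424,-.232,.2)
o=bot.get_obs(); c=shot('wrist','w2.png')
R,t=wcam(c,o)
for z in(0,.033):
  p=R@np.array([.424,-.232,z])+t; print(c['fx']*p[0]/p[2]+c['cx'],c['fy']*p[1]/p[2]+c['cy'])
```

```text
t 1.4 pos [ 424.5 -232.1  220.1] yaw of tool x 0.11 tilt z [-3.e-04  3.e-04 -1.e+00] w 1.002 F [0.1 0.  0.4] | tool shift mm [-0.5 -0.1 20.1]
284.66269296399156 186.46279245418359
284.79741960242023 194.15401893494428
```

View pics/w2.png

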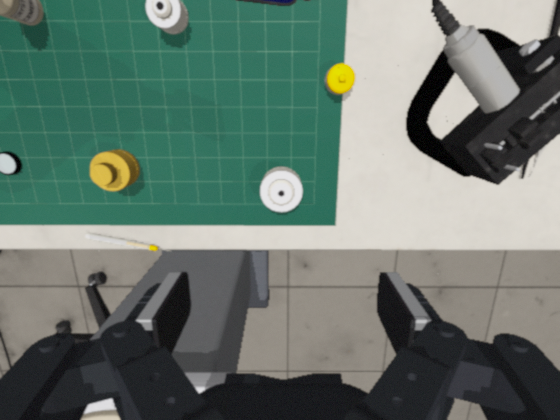

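The die's top dot is at about (281,193), slightly left of the prediction. The brass weight's knob is at about (103,173). I'll refine the dot by centroid.

```bash
cat >> h.py <<'E'
def hough(c,u,v,r0,r1,half=40,k=4,p2=20):
    "circle near (u,v) with radius r0..r1 px, found in a k-times enlarged crop"
    u0,v0=int(u-half),int(v-half)
    g=cv2.cvtColor(np.ascontiguousarray(c['color'][max(v0,0):v0+2*half,max(u0,0):u0+2*half]),cv2.COLOR_RGB2GRAY)
    g=cv2.GaussianBlur(cv2.resize(g,None,fx=k,fy=k,interpolation=cv2.INTER_CUBIC),(0,0),k*.6)
    h=cv2.HoughCircles(g,cv2.HOUGH_GRADIENT,1.0,20,param1=80,param2=p2,minRadius=int(r0*k),maxRadius=int(r1*k))
    if h is None: return None
    return [((x+.5)/k-.5+max(u0,0),(y+.5)/k-.5+max(v0,0),r/k) for x,y,r in h[0][:3]]
E
python3 - <<'E'
from h import *
c=dict(np.load('pics/w2.npz')); o=bot.get_obs(); R,t=wcam(c,o)
g=c['color'].sum(2).astype(int)[185:202,273:291]; m=g<330; v,u=np.nonzero(m); print(m.sum(),u.mean()+273,v.mean()+185)
print('dot',(ray(c,u.mean()+273,v.mean()+185,.033,R,t)*1e3).round(1))
for q in hough(c,281,193,11,16) or []: print('spigot',np.round(q,1),(ray(c,q[0],q[1],.033,R,t)*1e3).round(1))
for q in hough(c,281,191,19,24) or []: print('foot',np.round(q,1),(ray(c,q[0],q[1],.026,R,t)*1e3).round(1))
for q in hough(c,103,173,9,14) or []: print('knob',np.round(q,1),(ray(c,q[0],q[1],.045,R,t)*1e3).round(1))
E
```

```text
14 280.57142857142856 193.0
dot [ 425.1 -228.    33. ]
foot [280.8 190.2  21.5] [ 426.2 -228.1   26. ]
knob [ 98.5 176.5  13. ] [443.2 -60.9  45. ]
```

Request:
{"fn": "apply_moves", "kwargs": {"commands": [{"x":1,"y":-4,"z":40,"spin":0},{"x":0,"y":0,"z":50,"spin":0},{"x":0,"y":0,"z":50,"spin":0},{"x":0,"y":0,"z":30,"spin":0},{"x":0,"y":0,"z":14,"spin":0},{"x":0,"y":0,"z":0,"spin":0},{"x":0,"y":0,"z":0,"spin":0}]}}

```text
time_s: 2.33
position: [0.4261, -0.2287, 0.0375]
ee_rot: [3.14, 0.002, 0.003]
force: [-0.3, -0.4, -0.7]
width: 1.002
gripper_force: 0.0
```

Request:
{"fn": "apply_moves", "kwargs": {"commands": [{"x":0,"y":0,"z":0,"spin":0},{"x":0,"y":0,"z":0,"spin":0},{"x":0,"y":0,"z":0,"spin":0},{"x":0,"y":0,"z":0,"spin":0},{"x":0,"y":0,"z":0,"spin":0},{"x":0,"y":0,"z":0,"spin":0},{"x":0,"y":0,"z":0,"spin":0},{"x":0,"y":0,"z":0,"spin":0}], "hand": 0.3}}

```text
time_s: 3.32
position: [0.4258, -0.2284, 0.0372]
ee_rot: [3.141, 0.001, 0.001]
force: [-2.0, 2.2, 10.1]
width: 0.462
gripper_force: 59.4
```

Run:
```python
from h import *
go(.452,.328,.2); o=bot.get_obs(); print(o['gripper_force']); c=shot('wrist','w3.png')
```

```text
t 3.33 pos [ 425.8 -228.4   37.2] yaw of tool x 0.04 tilt z [ 5.e-04 -6.e-04 -1.e+00] w 0.462 F [-2.   2.2 10.1] | tool shift mm [  26.7 -556.3 -163.1]
59.40709948539734
```

View pics/w3.png

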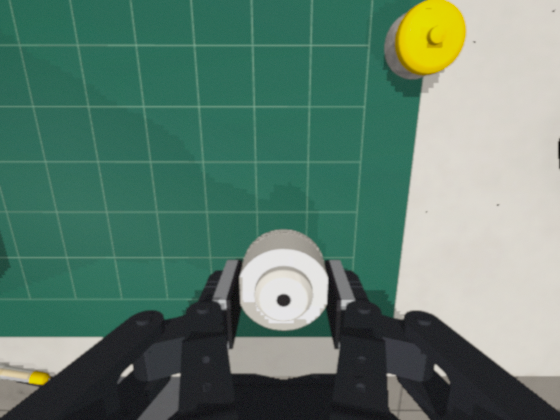

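The die is gripped centrally between the pads, with its dot at (283,299). Next I lift it and carry it over to the stand.

Request:
{"fn": "apply_moves", "kwargs": {"commands": [{"x":0,"y":0,"z":-20,"spin":0},{"x":0,"y":0,"z":-50,"spin":0},{"x":0,"y":0,"z":-50,"spin":0},{"x":0,"y":0,"z":-50,"spin":0},{"x":0,"y":-20,"z":-10,"spin":0},{"x":3,"y":-40,"z":0,"spin":0},{"x":3,"y":-50,"z":0,"spin":0},{"x":3,"y":-55,"z":0,"spin":0},{"x":3,"y":-55,"z":0,"spin":0},{"x":3,"y":-55,"z":0,"spin":0},{"x":3,"y":-55,"z":0,"spin":0},{"x":3,"y":-55,"z":0,"spin":0}]}}

```text
time_s: 4.88
position: [0.4454, 0.159, 0.2154]
ee_rot: [3.141, 0.001, -0.002]
force: [-0.2, -0.8, 0.1]
width: 0.46
gripper_force: 60.9
```

Request:
{"fn": "apply_moves", "kwargs": {"commands": [{"x":3,"y":-55,"z":0,"spin":0},{"x":2,"y":-50,"z":0,"spin":0},{"x":0,"y":-40,"z":0,"spin":0},{"x":0,"y":-26,"z":0,"spin":0},{"x":0,"y":0,"z":0,"spin":0},{"x":0,"y":0,"z":0,"spin":0}]}}

```text
time_s: 5.62
position: [0.4508, 0.3273, 0.2156]
ee_rot: [3.141, 0.001, -0.002]
force: [-0.6, -0.3, -0.2]
width: 0.463
gripper_force: 60.9
```

Run:
```python
from h import *
c=dict(np.load('pics/w3.npz')); o=bot.get_obs()
M=np.linalg.inv(c['mount']); 
d=(c['mount'][:3,:3]@np.array([(283.5-c['cx'])/c['fx'],(299-c['cy'])/c['fy'],1])); p=c['mount'][:3,3]; print('dot in tool',((p+d*(0.0042-p[2])/d[2])*1e3).round(1))
go(.452,.328,.2); c=shot('wrist','w4.png'); R,t=wcam(c,o)
P=R@np.array([.452,.328,.016])+t; print(c['fx']*P[0]/P[2]+c['cx'],c['fy']*P[1]/P[2]+c['cy'])
```

```text
dot in tool [-0.2 -1.5  4.2]
t 5.62 pos [450.8 327.3 215.6] yaw of tool x 0.03 tilt z [-1.3e-03 -8.0e-04 -1.0e+00] w 0.463 F [-0.6 -0.3 -0.2] | tool shift mm [ 1.2 -0.7 15.6]
283.95730513764465 189.24686073065
```

View pics/w4.png

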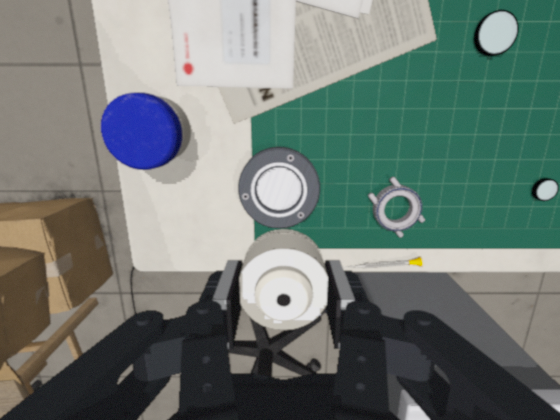

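The stand's ring is at about (279,188) and the case at (399,208). The blue jar is about 140 px (roughly 13 cm) to the left of the stand. I'll refine with Hough circles.

Run:
```python
from h import *
c=dict(np.load('pics/w4.npz')); o=bot.get_obs(); R,t=wcam(c,o)
for n,u,v,r0,r1,z in [('outer',279,188,36,46,.016),('ring',279,189,22,31,.016),('floor',279,189,18,23,.008),('case',399,208,20,27,.014),('bore',399,208,13,19,.014)]:
  for q in (hough(c,u,v,r0,r1,half=55) or [])[:1]: print(n,np.round(q,1),(ray(c,q[0],q[1],z,R,t)*1e3).round(1))
```

```text
outer [279.5 188.5  42. ] [453.  332.3  16. ]
ring [278.5 188.5  24.6] [453.  333.3  16. ]
floor [278.5 187.2  22.3] [452.4 333.4   8. ]
case [400.5 211.5  21.5] [428. 207.  14.]
bore [396.  211.5  17.8] [428.  211.7  14. ]
```

Request:
{"fn": "apply_moves", "kwargs": {"commands": [{"x":2,"y":-4,"z":40,"spin":0},{"x":0,"y":0,"z":50,"spin":0},{"x":0,"y":0,"z":30,"spin":0},{"x":0,"y":0,"z":0,"spin":0},{"x":0,"y":0,"z":0,"spin":0}]}}

```text
time_s: 6.3
position: [0.4541, 0.3317, 0.0978]
ee_rot: [-3.141, 0.0, -0.003]
force: [-0.4, 0.1, -0.4]
width: 0.462
gripper_force: 60.9
```

Run:
```python
from h import *
go(.453,.331,.1); o=bot.get_obs(); c=shot('wrist','w5.png')
im=cv2.imread('pics/w5.png')[120:350,150:430]; cv2.imwrite('pics/w5c.png',cv2.resize(im,None,fx=2.6,fy=2.6,interpolation=cv2.INTER_CUBIC))
```

```text
t 6.3 pos [454.1 331.7  97.8] yaw of tool x -0.01 tilt z [ 2.e-03  9.e-04 -1.e+00] w 0.462 F [-0.4  0.1 -0.4] | tool shift mm [-1.1  0.7 -2.2]
```

View pics/w5c.png

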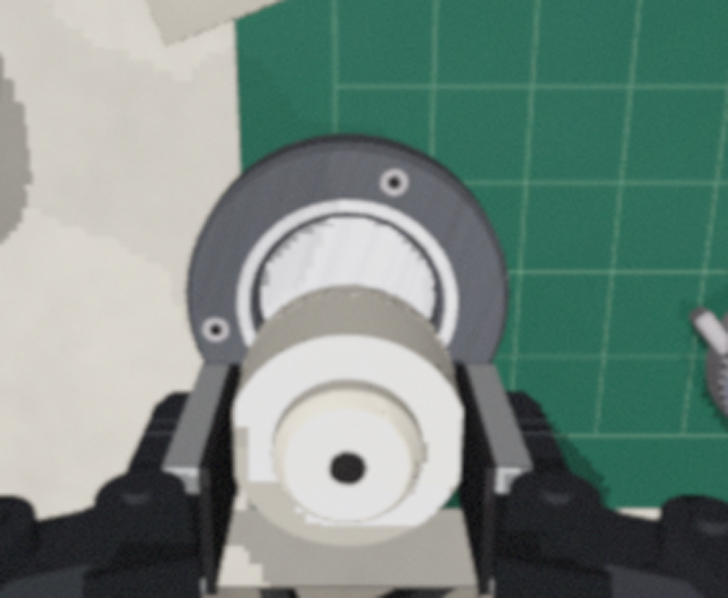

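The stand is centred at about column 348 in the crop, the same column as the die's dot (347), so y is aligned. I'll get x from a circle fit.

Run:
```python
from h import *
from scipy.optimize import least_squares
c=dict(np.load('pics/w5.npz')); o=bot.get_obs(); R,t=wcam(c,o)
def fit(pts,z,r):
    P=np.array([ray(c,150+a/2.6,120+b/2.6,z,R,t)[:2]*1e3 for a,b in pts])
    s=least_squares(lambda q:np.hypot(*(P-q[:2]).T)-q[2],[450,330,r]); return s.x.round(2),np.abs(s.fun).max().round(2)
print('ring',fit([(348,198),(237,305),(460,305),(262,243),(432,238),(300,209),(397,208)],.016,26))
print('inner',fit([(348,214),(253,290),(442,290),(280,240),(416,240)],.016,23))
print('outer',fit([(347,136),(187,290),(508,290),(210,215),(483,212),(270,157),(425,155)],.016,42))
print('dot',(ray(c,150+347/2.6,120+467/2.6,.0978-.0042,R,t)*1e3).round(1), o['position'])
```

```text
ring (array([450.92, 332.95,  28.25]), np.float64(0.72))
inner (array([451.1 , 333.24,  24.38]), np.float64(0.1))
outer (array([453.92, 333.24,  40.53]), np.float64(0.57))
dot [453.5 333.4  93.6] [0.45412941 0.33185175 0.09805164]
```

Request:
{"fn": "apply_moves", "kwargs": {"commands": [{"x":-1,"y":0,"z":15,"spin":0},{"x":0,"y":0,"z":15,"spin":0},{"x":0,"y":0,"z":10,"spin":0},{"x":0,"y":0,"z":3,"spin":0},{"x":0,"y":0,"z":2,"spin":0},{"x":0,"y":0,"z":2,"spin":0},{"x":0,"y":0,"z":0,"spin":0}]}}

```text
time_s: 7.22
position: [0.4523, 0.3318, 0.0494]
ee_rot: [-3.142, -0.001, -0.0]
force: [-0.0, -0.0, -0.6]
width: 0.466
gripper_force: 60.9
```

No contact 4 mm below the stand's rim, so the die is in. Lowering the rest of the way.

Request:
{"fn": "apply_moves", "kwargs": {"commands": [{"x":0,"y":0,"z":2,"spin":0},{"x":0,"y":0,"z":1.5,"spin":0},{"x":0,"y":0,"z":0.5,"spin":0},{"x":0,"y":0,"z":0,"spin":0}]}}

```text
time_s: 7.72
position: [0.4523, 0.3318, 0.0453]
ee_rot: [-3.142, -0.001, -0.0]
force: [0.0, 0.3, -0.3]
width: 0.463
gripper_force: 60.9
```

Request:
{"fn": "apply_moves", "kwargs": {"commands": [{"x":0,"y":0,"z":0.5,"spin":0},{"x":0,"y":0,"z":0,"spin":0}]}}

```text
time_s: 7.98
position: [0.4523, 0.3318, 0.0453]
ee_rot: [-3.142, -0.001, -0.0]
force: [-2.6, -0.9, 4.5]
width: 0.462
gripper_force: 61.5
```

Request:
{"fn": "apply_moves", "kwargs": {"commands": [{"x":0,"y":0,"z":0,"spin":0},{"x":0,"y":0,"z":0,"spin":0},{"x":0,"y":0,"z":0,"spin":0},{"x":0,"y":0,"z":0,"spin":0},{"x":0,"y":0,"z":-10,"spin":0},{"x":0,"y":0,"z":-50,"spin":0},{"x":0,"y":0,"z":-60,"spin":0},{"x":0,"y":0,"z":-30,"spin":0},{"x":0,"y":0,"z":-20,"spin":0},{"x":0,"y":0,"z":0,"spin":0},{"x":0,"y":0,"z":0,"spin":0}], "hand": 0.9}}

```text
time_s: 9.35
position: [0.4519, 0.3316, 0.214]
ee_rot: [3.141, 0.001, -0.002]
force: [-0.6, -0.3, 0.0]
width: 0.897
gripper_force: 0.0
```

Run:
```python
from h import *
go(.428,.207,.2); c=shot('wrist','w6.png')
im=cv2.imread('pics/w6.png')[100:280,200:480]; cv2.imwrite('pics/w6c.png',cv2.resize(im,None,fx=2.8,fy=2.8,interpolation=cv2.INTER_CUBIC))
```

```text
t 9.35 pos [451.9 331.6 214. ] yaw of tool x 0.03 tilt z [-1.3e-03 -6.0e-04 -1.0e+00] w 0.897 F [-0.6 -0.3  0. ] | tool shift mm [-24.  124.6  14.1]
```

View pics/w6c.png

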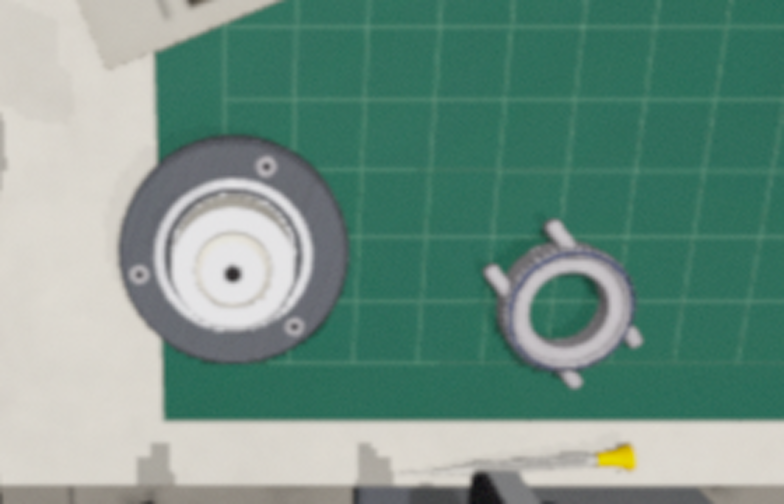

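The die sits in the recess with its dot at about (283,197). The case's lug axis runs up-left, about 36° from +x. I'll go over the case and spin to match.

Request:
{"fn": "apply_moves", "kwargs": {"commands": [{"x":-6,"y":25,"z":0,"spin":0},{"x":-6,"y":35,"z":0,"spin":0},{"x":-6,"y":35,"z":10,"spin":0},{"x":-6,"y":28,"z":15,"spin":0},{"x":0,"y":0,"z":20,"spin":-9},{"x":0,"y":0,"z":20,"spin":-9},{"x":0,"y":0,"z":0,"spin":-9},{"x":0,"y":0,"z":0,"spin":-9},{"x":0,"y":0,"z":0,"spin":0},{"x":0,"y":0,"z":0,"spin":0}]}}

```text
time_s: 10.65
position: [0.4282, 0.2087, 0.1495]
ee_rot: [-2.989, -0.967, 0.001]
force: [1.2, 0.2, -0.2]
width: 0.902
gripper_force: 0.0
```

Run:
```python
from h import *
go(.428,.207,.2); o=bot.get_obs(); print(o['joint_pos'].round(2)); c=shot('wrist','w7.png')
im=cv2.imread('pics/w7.png')[110:330,150:430]; cv2.imwrite('pics/w7c.png',cv2.resize(im,None,fx=2.7,fy=2.7,interpolation=cv2.INTER_CUBIC))
```

```text
t 10.65 pos [428.2 208.7 149.5] yaw of tool x 35.86 tilt z [-6.e-04 -1.e-04 -1.e+00] w 0.902 F [ 1.2  0.2 -0.2] | tool shift mm [ -1.2   1.3 -50.5]
[0.21 0.33 1.78 0.   1.03 1.15]
```

View pics/w7c.png

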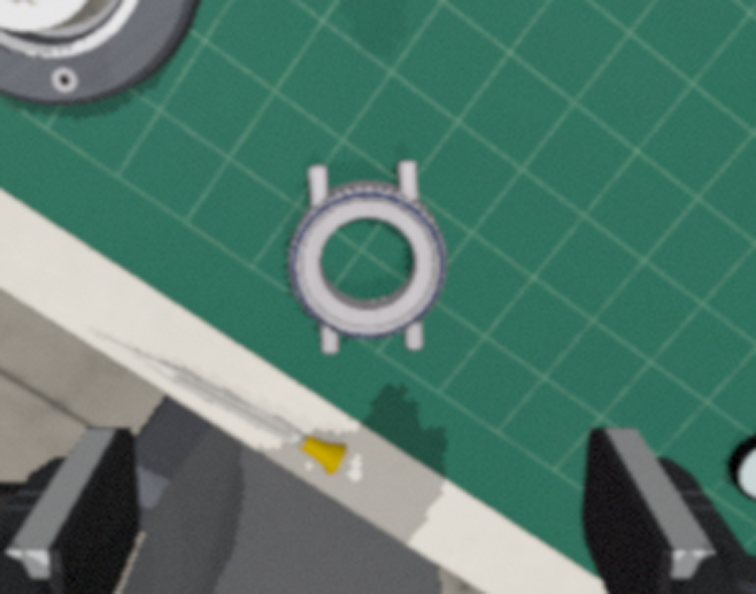

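The case sits at (286,207), with its lug axis about 3.4° anticlockwise of the image vertical.

Run:
```python
from h import *
c=dict(np.load('pics/w7.npz')); 
def tool(u,v,zt):
    p=c['mount'][:3,3]; d=c['mount'][:3,:3]@np.array([(u-c['cx'])/c['fx'],(v-c['cy'])/c['fy'],1]); return ((p+d*(zt-p[2])/d[2])*1e3).round(1)
print(tool(286.3,207.2,.1495-.014))
print([np.round(q,1) for q in hough(c,286,207,24,31) or []],[np.round(q,1) for q in hough(c,286,207,15,21) or []])
```

```text
[  2.8   1.2 135.5]
[array([285.5, 206.2,  27. ], dtype=float32)] [array([285.8, 207. ,  17.5], dtype=float32)]
```

Request:
{"fn": "apply_moves", "kwargs": {"commands": [{"x":3,"y":2.5,"z":30,"spin":0},{"x":0,"y":0,"z":45,"spin":-3.4},{"x":0,"y":0,"z":30,"spin":0},{"x":0,"y":0,"z":13,"spin":0},{"x":0,"y":0,"z":5.5,"spin":0},{"x":0,"y":0,"z":0,"spin":0},{"x":0,"y":0,"z":0,"spin":0}]}}

```text
time_s: 11.58
position: [0.4327, 0.2087, 0.0271]
ee_rot: [2.957, 1.06, 0.002]
force: [0.8, 0.5, -1.3]
width: 0.904
gripper_force: 0.0
```

Request:
{"fn": "apply_moves", "kwargs": {"commands": [{"x":0,"y":0,"z":0,"spin":0},{"x":0,"y":0,"z":0,"spin":0},{"x":0,"y":0,"z":0,"spin":0},{"x":0,"y":0,"z":0,"spin":0},{"x":0,"y":0,"z":0,"spin":0},{"x":0,"y":0,"z":0,"spin":0},{"x":0,"y":0,"z":0,"spin":0}], "hand": 0.4}}

```text
time_s: 12.45
position: [0.4324, 0.2086, 0.027]
ee_rot: [2.957, 1.06, 0.001]
force: [-2.2, -0.1, 8.1]
width: 0.534
gripper_force: 60.1
```

Run:
```python
from h import *
go(.4523,.3318,.2); o=bot.get_obs(); print(o['gripper_force']); c=shot('wrist','w8.png')
im=cv2.imread('pics/w8.png')[200:400,150:430]; cv2.imwrite('pics/w8c.png',cv2.resize(im,None,fx=2.7,fy=2.7,interpolation=cv2.INTER_CUBIC))
```

```text
t 12.45 pos [432.4 208.6  27. ] yaw of tool x 39.43 tilt z [ 6.e-04  2.e-04 -1.e+00] w 0.534 F [-2.2 -0.1  8.1] | tool shift mm [  93.7  -82.5 -173. ]
60.123929106630385
```

View pics/w8c.png

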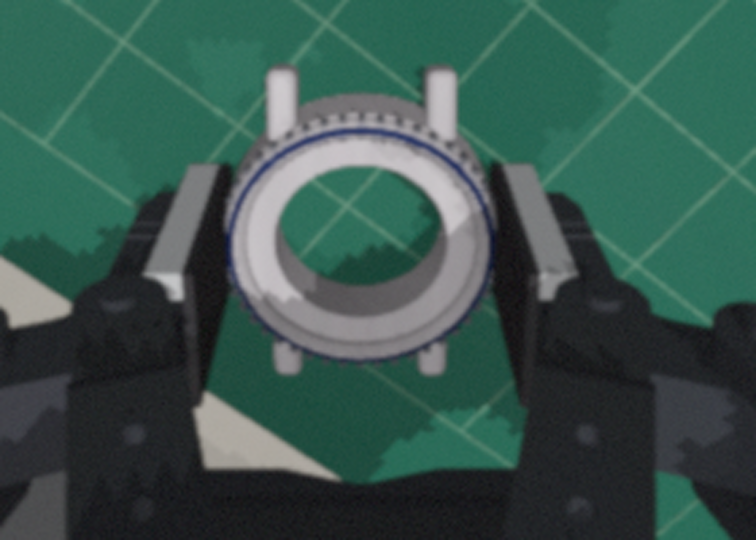

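The case is held squarely by its plain flanks. I'll fit its centre in the tool frame.

Run:
```python
from h import *
from scipy.optimize import least_squares
c=dict(np.load('pics/w8.npz'))
def tool(u,v,zt):
    p=c['mount'][:3,3]; d=c['mount'][:3,:3]@np.array([(u-c['cx'])/c['fx'],(v-c['cy'])/c['fy'],1]); return (p+d*(zt-p[2])/d[2])*1e3
def fit(pts,zt,r):
    P=np.array([tool(150+a/2.7,200+b/2.7,zt)[:2] for a,b in pts])
    s=least_squares(lambda q:np.hypot(*(P-q[:2]).T)-q[2],[0,0,r]); return s.x.round(2),np.abs(s.fun).max().round(2)
print(fit([(228,243),(494,243),(361,129),(361,361),(270,150),(452,150)],.013,24))
print('bore low edge at seat',fit([(276,228),(446,228),(361,166),(361,287+30)],.0155,15))
```

```text
(array([-0.91, -1.11, 22.85]), np.float64(0.91))
bore low edge at seat (array([-1.65, -1.11, 14.88]), np.float64(0.06))
```

Request:
{"fn": "apply_moves", "kwargs": {"commands": [{"x":0,"y":0,"z":-20,"spin":0},{"x":0,"y":0,"z":-50,"spin":0},{"x":0,"y":0,"z":-30,"spin":0},{"x":24,"y":-20,"z":0,"spin":0},{"x":35,"y":-31,"z":0,"spin":0},{"x":35,"y":-31,"z":0,"spin":0},{"x":0,"y":0,"z":0,"spin":9.9},{"x":0,"y":0,"z":0,"spin":9.9},{"x":0,"y":0,"z":0,"spin":9.9},{"x":0,"y":0,"z":0,"spin":9.7},{"x":0,"y":0,"z":0,"spin":0},{"x":0,"y":0,"z":0,"spin":0}]}}

```text
time_s: 14.0
position: [0.4527, 0.3315, 0.1263]
ee_rot: [3.142, 0.006, -0.0]
force: [-0.6, 0.1, -0.2]
width: 0.529
gripper_force: 62.0
```

Run:
```python
from h import *
go(.4531,.3318,.1); o=bot.get_obs(); c=shot('wrist','w9.png')
im=cv2.imread('pics/w9.png')[130:380,150:430]; cv2.imwrite('pics/w9c.png',cv2.resize(im,None,fx=2.4,fy=2.4,interpolation=cv2.INTER_CUBIC))
```

```text
t 14.0 pos [452.7 331.5 126.3] yaw of tool x 0.21 tilt z [-1.e-04 -0.e+00 -1.e+00] w 0.529 F [-0.6  0.1 -0.2] | tool shift mm [ 0.4 -0.3 26.3]
```

View pics/w9c.png

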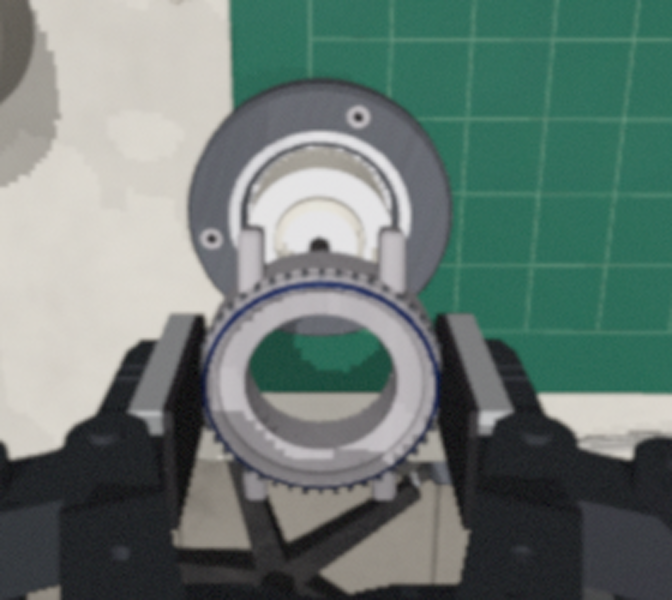

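The die's dot is at (283,232). It reads about 1 mm ahead and 0.5 mm left of the held case's axis, so I'll correct for that and descend.

Request:
{"fn": "apply_moves", "kwargs": {"commands": [{"x":0.8,"y":-0.5,"z":20,"spin":0},{"x":0,"y":0,"z":20,"spin":0},{"x":0,"y":0,"z":10,"spin":0},{"x":0,"y":0,"z":4,"spin":0},{"x":0,"y":0,"z":3,"spin":0},{"x":0,"y":0,"z":3,"spin":0},{"x":0,"y":0,"z":2,"spin":0},{"x":0,"y":0,"z":0,"spin":0}]}}

```text
time_s: 15.05
position: [0.4536, 0.332, 0.0643]
ee_rot: [3.142, 0.001, -0.0]
force: [-0.7, -0.3, -0.8]
width: 0.534
gripper_force: 62.0
```

Request:
{"fn": "apply_moves", "kwargs": {"commands": [{"x":0,"y":0,"z":1.5,"spin":0},{"x":0,"y":0,"z":1,"spin":0},{"x":0,"y":0,"z":0.5,"spin":0},{"x":0,"y":0,"z":0.5,"spin":0},{"x":0,"y":0,"z":0,"spin":0}]}}

```text
time_s: 15.68
position: [0.4536, 0.3321, 0.061]
ee_rot: [3.142, 0.001, 0.0]
force: [-1.1, 0.4, 2.9]
width: 0.536
gripper_force: 62.4
```

Contact (3 N) at exactly the seated height. Now I release and rise, moving toward the large glass.

Request:
{"fn": "apply_moves", "kwargs": {"commands": [{"x":0,"y":0,"z":0,"spin":0},{"x":0,"y":0,"z":0,"spin":0},{"x":0,"y":0,"z":0,"spin":0},{"x":0,"y":0,"z":0,"spin":0},{"x":0,"y":0,"z":-10,"spin":0},{"x":0,"y":0,"z":-50,"spin":0},{"x":0,"y":0,"z":-60,"spin":0},{"x":0,"y":0,"z":-30,"spin":0},{"x":0,"y":0,"z":0,"spin":0},{"x":0,"y":0,"z":0,"spin":0}], "hand": 0.9}}

```text
time_s: 16.92
position: [0.4532, 0.3319, 0.21]
ee_rot: [3.141, 0.001, -0.002]
force: [0.3, 0.1, -0.0]
width: 0.9
gripper_force: 0.0
```

Run:
```python
from h import *
go(.594,.132,.15); o=bot.get_obs(); c=shot('wrist','w10.png'); R,t=wcam(c,o)
for q in (hough(c,497,33,15,24) or []): print('glass',np.round(q,1),(ray(c,q[0],q[1],.007,R,t)*1e3).round(1))
m=c['range_z'];W=world(dict(c,R=R,t=t))
# heights over case ring and die
d=np.hypot(W[...,0]-.453,W[...,1]-.333)
for a,b in((0,.011),(.016,.019),(.0205,.0235),(.028,.036)):
  s=(d>a)&(d<b)&(m>0)&(W[...,2]>.004); print(a,b,s.sum(),np.percentile(W[s][:,2],[10,50,90]).round(4))
im=cv2.imread('pics/w10.png')[100:280,200:360]; cv2.imwrite('pics/w10c.png',cv2.resize(im,None,fx=3,fy=3,interpolation=cv2.INTER_CUBIC))
```

```text
t 16.93 pos [453.2 331.9 210. ] yaw of tool x 0.03 tilt z [-1.4e-03 -6.0e-04 -1.0e+00] w 0.9 F [ 0.3  0.1 -0. ] | tool shift mm [140.8 199.9  59.9]
glass [509.8  27.8  15.9] [599.4 134.    7. ]
glass [510.8  36.2  23.6] [592.7 131.7   7. ]
glass [506.2  33.2  18.2] [595.1 136.2   7. ]
0 0.011 998 [0.0399 0.2592 0.2685]
0.016 0.019 1729 [0.0443 0.263  0.2695]
0.0205 0.0235 1021 [0.0374 0.0472 0.2767]
0.028 0.036 6482 [0.0156 0.2655 0.2741]
```

View pics/w10c.png

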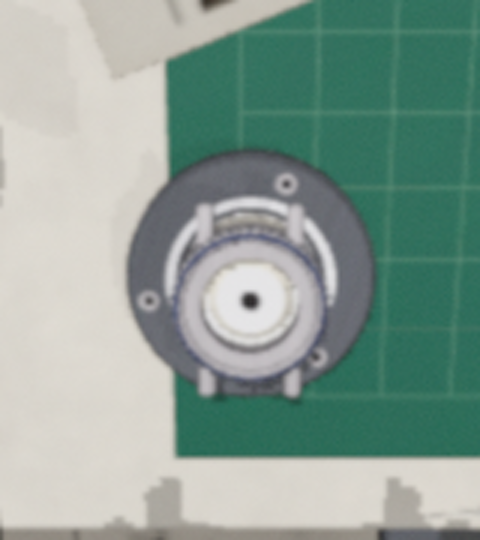

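The case sits over the spigot, level, with its ring at about 47 mm. Now the large glass.

Request:
{"fn": "apply_moves", "kwargs": {"commands": [{"x":20,"y":28,"z":0,"spin":0},{"x":35,"y":48,"z":0,"spin":0},{"x":35,"y":48,"z":20,"spin":0},{"x":31,"y":46,"z":20,"spin":0},{"x":20,"y":29,"z":20,"spin":0},{"x":0,"y":0,"z":0,"spin":0},{"x":0,"y":0,"z":0,"spin":0}]}}

```text
time_s: 17.85
position: [0.5941, 0.1339, 0.1505]
ee_rot: [-3.141, -0.001, 0.002]
force: [0.2, 0.3, 0.3]
width: 0.898
gripper_force: 0.0
```

Run:
```python
from h import *
go(.594,.132,.15); o=bot.get_obs(); c=shot('wrist','w11.png'); R,t=wcam(c,o)
def tool(u,v,zt):
    p=c['mount'][:3,3]; d=c['mount'][:3,:3]@np.array([(u-c['cx'])/c['fx'],(v-c['cy'])/c['fy'],1]); return ((p+d*(zt-p[2])/d[2])*1e3).round(1)
g=c['color'][140:280,200:370].astype(int)
# glass = not green mat
m=((g[...,1]-g[...,0])<25).astype(np.uint8); n,l,s,ce=cv2.connectedComponentsWithStats(m)
for i in range(1,n):
    if s[i,4]>300: print(s[i],(ce[i]+[200,140]).round(1),tool(*(ce[i]+[200,140]),o['position'][2]-.0035))
```

```text
t 17.85 pos [594.1 133.9 150.5] yaw of tool x 0.05 tilt z [-1.1e-03  2.0e-04 -1.0e+00] w 0.898 F [0.2 0.3 0.3] | tool shift mm [-0.1  1.9  0.5]
[  0  28  20  52 563] [206.5 199.1] [  5.5 -66.6 147. ]
[  62   43   43   43 1423] [282.9 204.4] [  0.8  -1.9 147. ]
```

Run:
```python
from h import *
for f,w in(('w2',1.0),('w8',.534),('w9',.529),('w3',.462)):
    c=dict(np.load(f'pics/{f}.npz')); v,u=np.mgrid[0:420,0:560]; z=c['range_z']
    P=np.stack([(u-c['cx'])/c['fx']*z,(v-c['cy'])/c['fy']*z,z],-1)@c['mount'][:3,:3].T+c['mount'][:3,3]
    h=w*.0425
    for s in(-1,1):
        q=P[(z>0)&(np.abs(s*(P[...,1]+.0015)-h-.004)<.004)&(np.abs(P[...,0])<.015)&(P[...,2]<.04)]
        q=q[q[:,2]<(.0235 if f in('w8','w3') else .04)]
        print(f,s,len(q),np.percentile(q[:,2],[50,90,97,99.5]).round(4) if len(q) else '')
```

```text
w2 -1 3711 [-0.0211  0.0024  0.008   0.0112]
w2 1 3694 [-0.0209  0.0028  0.0078  0.0114]
w8 -1 1852 [-0.0149  0.0073  0.0151  0.0183]
w8 1 2471 [-0.0128  0.0105  0.0157  0.0193]
w9 -1 2477 [-0.0129  0.0102  0.0157  0.0194]
w9 1 2480 [-0.0128  0.0103  0.0156  0.0195]
w3 -1 2314 [-0.013   0.0091  0.0162  0.02  ]
w3 1 2321 [-0.0129  0.0093  0.0164  0.0197]
```

Request:
{"fn": "apply_moves", "kwargs": {"commands": [{"x":1,"y":-0.4,"z":30,"spin":0},{"x":0,"y":0,"z":45,"spin":0},{"x":0,"y":0,"z":30,"spin":0},{"x":0,"y":0,"z":14,"spin":0},{"x":0,"y":0,"z":6,"spin":0},{"x":0,"y":0,"z":0,"spin":0},{"x":0,"y":0,"z":0,"spin":0}]}}

```text
time_s: 18.77
position: [0.5961, 0.1338, 0.027]
ee_rot: [-3.141, -0.001, -0.003]
force: [-0.5, 0.2, -0.3]
width: 0.897
gripper_force: 0.0
```

Request:
{"fn": "apply_moves", "kwargs": {"commands": [{"x":-1,"y":0,"z":2.5,"spin":0},{"x":0,"y":0,"z":0,"spin":0},{"x":0,"y":0,"z":0,"spin":0}]}}

```text
time_s: 19.15
position: [0.5946, 0.1337, 0.0234]
ee_rot: [-3.142, -0.001, -0.0]
force: [0.3, 0.4, 0.0]
width: 0.9
gripper_force: 0.0
```

Request:
{"fn": "apply_moves", "kwargs": {"commands": [{"x":0,"y":0,"z":0,"spin":0},{"x":0,"y":0,"z":0,"spin":0},{"x":0,"y":0,"z":0,"spin":0},{"x":0,"y":0,"z":0,"spin":0},{"x":0,"y":0,"z":0,"spin":0},{"x":0,"y":0,"z":0,"spin":0},{"x":0,"y":0,"z":0,"spin":0},{"x":0,"y":0,"z":0,"spin":0}], "hand": 0.28}}

```text
time_s: 20.15
position: [0.5953, 0.1337, 0.0245]
ee_rot: [-3.142, -0.001, -0.003]
force: [-1.2, -0.1, 7.4]
width: 0.385
gripper_force: 61.0
```

Run:
```python
from h import *
go(.4536,.332,.15); o=bot.get_obs(); c=shot('wrist','w12.png')
im=cv2.imread('pics/w12.png')[200:400,150:430]; cv2.imwrite('pics/w12c.png',cv2.resize(im,None,fx=2.7,fy=2.7,interpolation=cv2.INTER_CUBIC))
```

```text
t 20.15 pos [595.3 133.7  24.5] yaw of tool x 0.03 tilt z [ 0.0021  0.     -1.    ] w 0.385 F [-1.2 -0.1  7.4] | tool shift mm [-141.3 -198.4 -125.8]
```

View pics/w12c.png

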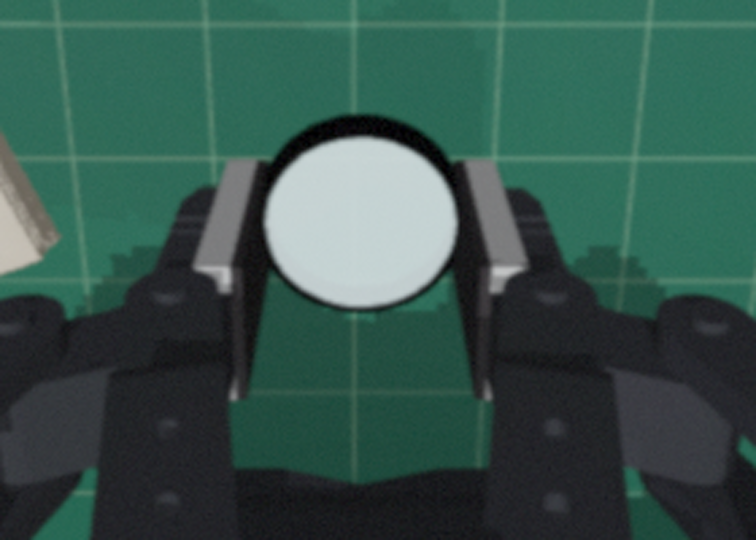

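The glass is held by its rim, level and centred (light disc at crop (361,222)). I'll carry it over the case.

Request:
{"fn": "apply_moves", "kwargs": {"commands": [{"x":0,"y":0,"z":-15,"spin":0},{"x":0,"y":0,"z":-40,"spin":0},{"x":0,"y":0,"z":-50,"spin":0},{"x":-10,"y":-14,"z":-20,"spin":0},{"x":-25,"y":-35,"z":0,"spin":0},{"x":-35,"y":-48,"z":0,"spin":0},{"x":-35,"y":-48,"z":0,"spin":0},{"x":-25,"y":-35,"z":0,"spin":0},{"x":-11,"y":-18,"z":0,"spin":0},{"x":0,"y":0,"z":0,"spin":0},{"x":0,"y":0,"z":0,"spin":0}]}}

```text
time_s: 21.58
position: [0.4535, 0.3312, 0.1482]
ee_rot: [3.141, 0.0, -0.001]
force: [0.5, -0.1, 0.7]
width: 0.382
gripper_force: 59.7
```

Run:
```python
from h import *
from scipy.optimize import least_squares
c=dict(np.load('pics/w12.npz'))
def tool(u,v,zt):
    p=c['mount'][:3,3]; d=c['mount'][:3,:3]@np.array([(u-c['cx'])/c['fx'],(v-c['cy'])/c['fy'],1]); return (p+d*(zt-p[2])/d[2])*1e3
P=np.array([tool(150+a/2.7,200+b/2.7,.0175)[:2] for a,b in[(265,221),(457,221),(361,136),(361,308)]])
print(least_squares(lambda q:np.hypot(*(P-q[:2]).T)-q[2],[0,0,18]).x.round(2))
go(.4536,.332,.15); c=shot('wrist','w13.png')
cv2.imwrite('pics/w13c.png',cv2.resize(cv2.imread('pics/w13.png')[140:380,150:430],None,fx=2.5,fy=2.5,interpolation=cv2.INTER_CUBIC))
```

```text
[-0.2  -1.39 16.81]
t 21.57 pos [453.5 331.2 148.2] yaw of tool x 0.02 tilt z [-4.e-04 -4.e-04 -1.e+00] w 0.382 F [ 0.5 -0.1  0.7] | tool shift mm [ 0.1 -0.8 -1.8]
```

View pics/w13c.png

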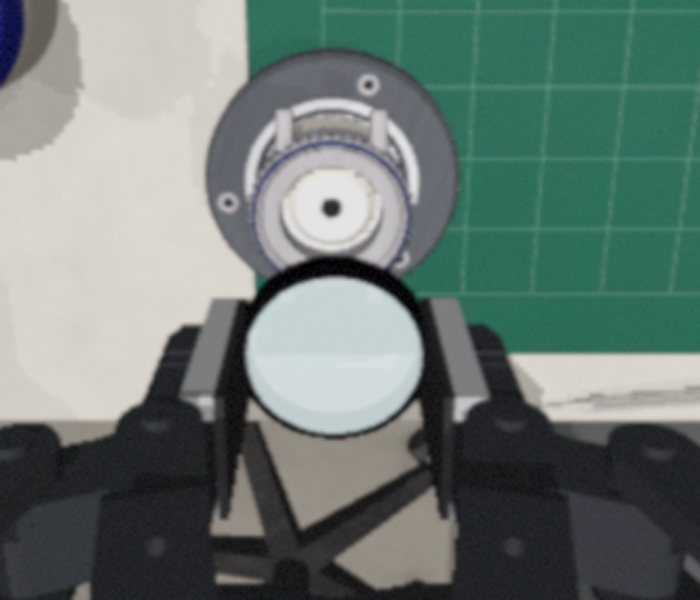

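The case ring is centred at about crop (332,208) and the glass at (334,352). The case is about 1.5 mm behind and 0.5 mm left of the glass in the tool frame, so I'll correct and descend. I've used up my picture views (one over, in fact), so from here I check numerically only.

Request:
{"fn": "apply_moves", "kwargs": {"commands": [{"x":-1.5,"y":-0.5,"z":25,"spin":0},{"x":0,"y":0,"z":25,"spin":0},{"x":0,"y":0,"z":15,"spin":0},{"x":0,"y":0,"z":6,"spin":0},{"x":0,"y":0,"z":3,"spin":0},{"x":0,"y":0,"z":0,"spin":0},{"x":0,"y":0,"z":0,"spin":0}]}}

```text
time_s: 22.5
position: [0.4522, 0.3322, 0.0749]
ee_rot: [-3.141, -0.001, -0.001]
force: [0.4, 0.7, -0.5]
width: 0.383
gripper_force: 59.7
```

Request:
{"fn": "apply_moves", "kwargs": {"commands": [{"x":0,"y":0,"z":1.5,"spin":0},{"x":0,"y":0,"z":1,"spin":0},{"x":0,"y":0,"z":1,"spin":0},{"x":0,"y":0,"z":0.5,"spin":0},{"x":0,"y":0,"z":0,"spin":0}]}}

```text
time_s: 23.12
position: [0.4523, 0.3323, 0.0722]
ee_rot: [-3.141, -0.001, -0.002]
force: [-6.2, -3.4, 17.5]
width: 0.387
gripper_force: 68.8
```

Request:
{"fn": "apply_moves", "kwargs": {"commands": [{"x":0,"y":0,"z":-2,"spin":0},{"x":0,"y":0,"z":0,"spin":0}]}}

```text
time_s: 23.38
position: [0.452, 0.3321, 0.0724]
ee_rot: [-3.141, -0.001, -0.0]
force: [0.3, -0.0, 3.2]
width: 0.385
gripper_force: 61.8
```

Run:
```python
from h import *
c=dict(np.load('pics/w13.npz')); v,u=np.mgrid[0:420,0:560]; z=c['range_z']
P=np.stack([(u-c['cx'])/c['fx']*z,(v-c['cy'])/c['fy']*z,z],-1)@c['mount'][:3,:3].T+c['mount'][:3,3]
# pad strips: crop (213..240,300) -> col 150+225/2.5=240 ; right (430..455,300) -> 327
for cols in((236,246),(322,331)):
    for r in range(256,268,2):
        print(r,(P[r,cols[0]:cols[1],2]*1e3).round(1).tolist())
# glass plane
g=P[272:300,262:306].reshape(-1,3); print('glass z',np.percentile(g[:,2],[5,50,95]).round(4))
A=np.c_[g[:,:2],np.ones(len(g))]; print('slope',np.linalg.lstsq(A,g[:,2],rcond=None)[0].round(4))
go(.4523,.3323,.075)
```

```text
256 [149.1, 149.1, 149.7, 147.9, 148.5, 149.2, 148.8, 148.5, 148.2, 149.2]
258 [148.2, 149.6, 148.4, 148.4, 149.4, 147.9, 148.1, 149.3, 148.6, 149.3]
260 [19.1, 20.3, 19.2, 18.9, 19.2, 20.5, 19.8, 19.6, 18.2, 20.1]
262 [17.5, 17.2, 18.4, 17.1, 17.6, 17.0, 17.1, 17.3, 17.3, 17.0]
264 [15.5, 15.6, 15.5, 15.9, 15.1, 15.8, 15.8, 15.8, 14.8, 15.2]
266 [12.4, 13.6, 13.1, 14.3, 12.0, 13.7, 13.6, 12.2, 13.5, 13.3]
256 [148.6, 148.9, 147.9, 147.9, 147.1, 148.2, 148.7, 148.7, 148.8]
258 [149.3, 148.1, 147.4, 148.1, 147.6, 148.1, 148.3, 147.5, 148.8]
260 [19.1, 20.4, 20.0, 19.9, 19.8, 19.5, 20.6, 19.1, 19.0]
262 [17.2, 17.2, 17.1, 17.9, 17.4, 17.5, 18.0, 17.4, 17.7]
264 [14.5, 14.7, 15.8, 14.4, 15.5, 15.5, 15.3, 14.3, 15.6]
266 [13.6, 12.9, 13.2, 13.0, 12.0, 12.6, 13.4, 13.2, 13.1]
glass z [0.0172 0.0181 0.0191]
slope [-0.9861  0.0011  0.0161]
t 23.38 pos [452.  332.1  72.4] yaw of tool x 0.03 tilt z [ 3.e-04  2.e-04 -1.e+00] w 0.385 F [ 0.3 -0.   3.2] | tool shift mm [ 0.3 -0.2 -2.6]
```

Run:
```python
from h import *
for f in('w12','w13'):
    c=dict(np.load(f'pics/{f}.npz')); v,u=np.mgrid[0:420,0:560]; z=c['range_z']
    P=np.stack([(u-c['cx'])/c['fx']*z,(v-c['cy'])/c['fy']*z,z],-1)@c['mount'][:3,:3].T+c['mount'][:3,3]
    s=(slice(258,306),slice(256,312)); g=P[s][z[s]>0]; g=g[np.abs(g[:,2]-.018)<.006]
    print(f,len(g),'slope',np.linalg.lstsq(np.c_[g[:,:2],np.ones(len(g))],g[:,2],rcond=None)[0].round(4))
# case ring & glass now, and case centre from top camera
c=shot('wrist','w14.png'); o=bot.get_obs(); R,t=wcam(c,o); W=world(dict(c,R=R,t=t)); z=c['range_z']
s=(z>0)&(np.abs(W[...,2]-.048)<.003)&(np.hypot(W[...,0]-.452,W[...,1]-.333)<.026)
q=W[s]; print(len(q),q.mean(0).round(4)); 
g=W[(z>0)&(np.abs(W[...,2]-.0545)<.003)&(np.hypot(W[...,0]-.452,W[...,1]-.333)<.03)]; print('glass',len(g),g.mean(0).round(4),np.percentile(g[:,:2],[2,98],axis=0).round(4))
for n in('top','scene'): shot(n,n+'2.png')
c=dict(np.load('pics/w13.npz'))
for n,rr in(('seat/outer',(26,36)),('bore',(15,21))): print(n,[np.round(q,1) for q in hough(c,283,222,*rr,half=45,p2=15) or []])
```

```text
w12 2675 slope [-0.0036  0.002   0.0181]
w13 2671 slope [-0.0022 -0.0026  0.0181]
1343 [0.4628 0.3336 0.0471]
glass 4463 [0.4536 0.3337 0.0544] [[0.4361 0.3154]
 [0.4694 0.3517]]
seat/outer [array([282.2, 214. ,  35.3], dtype=float32), array([286.8, 211.5,  30.3], dtype=float32), array([277.2, 211.8,  29.8], dtype=float32)]
bore [array([282. , 220.8,  20. ], dtype=float32), array([279.8, 226. ,  17.8], dtype=float32), array([268.5, 206.8,  20. ], dtype=float32)]
```

Run:
```python
from h import *
from scipy.optimize import least_squares
def pose(p): return dict(position=np.array(p[:3])/1e3,ee_rot=np.array(p[3:]))
def cf(W,z,h,cx,cy,rmax,r,fixed=True):
    s=((z>0)&(np.abs(W[...,2]-h)<.0022)&(np.hypot(W[...,0]-cx,W[...,1]-cy)<rmax)).astype(np.uint8)
    s=cv2.morphologyEx(s,cv2.MORPH_CLOSE,np.ones((3,3)))
    cs,_=cv2.findContours(s,cv2.RETR_EXTERNAL,cv2.CHAIN_APPROX_NONE); k=max(cs,key=cv2.contourArea)[:,0]
    P=W[k[:,1],k[:,0],:2]*1e3
    S=least_squares(lambda q:np.hypot(*(P-q[:2]).T)-q[2],[cx*1e3,cy*1e3,r],loss='soft_l1',f_scale=.4)
    return len(P),S.x.round(2),np.median(np.abs(np.hypot(*(P-S.x[:2]).T)-S.x[2])).round(2)
for f,p in(('w10',(453.2,331.9,210.0,3.141,.001,-.002)),('w13',(453.5,331.2,148.2,3.141,0,-.001)),('w14',(452,332.1,72.4,-3.141,-.001,0))):
    c=dict(np.load(f'pics/{f}.npz')); R,t=wcam(c,pose(p)); W=world(dict(c,R=R,t=t)); z=c['range_z']
    print(f,'case',cf(W,z,.0475,.452,.333,.033,24))
    if f!='w10': h=p[2]/1e3-.0178; x=p[0]/1e3; print(f,'glass',cf(W,z,h,x,p[1]/1e3+.0015,.022,18.5), 'tcp',p[:2])
```

```text
w10 case (159, array([451.08, 333.38,  23.7 ]), np.float64(0.33))
w13 case (331, array([452.5 , 334.92,  21.11]), np.float64(3.13))
w13 glass (255, array([453.63, 332.67,  18.23]), np.float64(0.51)) tcp (453.5, 331.2)
w14 case (221, array([452.42, 334.08,  21.85]), np.float64(1.6))
w14 glass (251, array([452.2 , 333.51,  18.19]), np.float64(0.45)) tcp (452, 332.1)
```

The glass reads about 1.1 mm ahead of the case's axis, and the contact force also pushes toward -x. I'll lift, shift -x and retry.

Request:
{"fn": "apply_moves", "kwargs": {"commands": [{"x":0,"y":0,"z":-2,"spin":0},{"x":-1.3,"y":0,"z":0,"spin":0},{"x":0,"y":0,"z":1.5,"spin":0},{"x":0,"y":0,"z":1,"spin":0},{"x":0,"y":0,"z":0.5,"spin":0},{"x":0,"y":0,"z":0,"spin":0}]}}

```text
time_s: 24.28
position: [0.4507, 0.3322, 0.0723]
ee_rot: [-3.142, -0.001, -0.0]
force: [-4.1, -2.1, 11.5]
width: 0.386
gripper_force: 65.5
```

The contact height didn't change with the shift, and x/y agree within about 0.3 mm. So it looks like the fingertips, flush with the glass's underside, are resting on the case rim. The glass is over the seat, so I'll ease off the pressure and release it to drop about 2 mm.

Request:
{"fn": "apply_moves", "kwargs": {"commands": [{"x":0,"y":0,"z":-1,"spin":0},{"x":0,"y":0,"z":0,"spin":0}]}}

```text
time_s: 24.52
position: [0.4508, 0.3321, 0.0724]
ee_rot: [-3.141, -0.001, -0.0]
force: [-1.6, -0.5, 3.0]
width: 0.389
gripper_force: 61.5
```

Request:
{"fn": "apply_moves", "kwargs": {"commands": [{"x":0,"y":0,"z":0,"spin":0},{"x":0,"y":0,"z":0,"spin":0},{"x":0,"y":0,"z":0,"spin":0}], "hand": 0.5}}

```text
time_s: 24.9
position: [0.4506, 0.3321, 0.0722]
ee_rot: [3.141, 0.001, -0.0]
force: [-0.6, 0.2, 0.2]
width: 0.502
gripper_force: 0.0
```

Request:
{"fn": "apply_moves", "kwargs": {"commands": [{"x":0,"y":0,"z":-5,"spin":0},{"x":0,"y":0,"z":-40,"spin":0},{"x":0,"y":0,"z":-45,"spin":0},{"x":0,"y":0,"z":-40,"spin":0},{"x":0,"y":0,"z":0,"spin":0},{"x":0,"y":0,"z":0,"spin":0},{"x":0,"y":0,"z":0,"spin":0}], "hand": 0.9}}

```text
time_s: 25.78
position: [0.4502, 0.3319, 0.2011]
ee_rot: [3.141, 0.001, -0.003]
force: [-0.7, -0.3, 0.1]
width: 0.902
gripper_force: 0.0
```

```bash
cat > m.py <<'E'
from h import *
import sys
from scipy.optimize import least_squares
def cf(W,z,h,cx,cy,rmax,r,dh=.0022):
    s=((z>0)&(np.abs(W[...,2]-h)<dh)&(np.hypot(W[...,0]-cx,W[...,1]-cy)<rmax)).astype(np.uint8)
    s=cv2.morphologyEx(s,cv2.MORPH_CLOSE,np.ones((3,3)))
    cs,_=cv2.findContours(s,cv2.RETR_EXTERNAL,cv2.CHAIN_APPROX_NONE); k=max(cs,key=cv2.contourArea)[:,0]
    P=W[k[:,1],k[:,0],:2]*1e3
    S=least_squares(lambda q:np.hypot(*(P-q[:2]).T)-q[2],[cx*1e3,cy*1e3,r],loss='soft_l1',f_scale=.4)
    return len(P),S.x.round(2),np.median(np.abs(np.hypot(*(P-S.x[:2]).T)-S.x[2])).round(2)
def look(f):
    o=bot.get_obs(); c=shot('wrist',f); R,t=wcam(c,o); return c,o,world(dict(c,R=R,t=t)),c['range_z']
E
python3 - <<'E'
from m import *
c,o,W,z=look('w15.png'); go(.444,-.062,.15)
d=np.hypot(W[...,0]-.4515,W[...,1]-.3334)
s=(d<.013)&(z>0)&(np.abs(W[...,2]-.052)<.01); g=W[s]
A=np.c_[g[:,:2]-[.4515,.3334],np.ones(len(g))]; print(len(g),'glass plane',np.linalg.lstsq(A,g[:,2],rcond=None)[0].round(4))
s=(d>.021)&(d<.0235)&(z>0)&(np.abs(W[...,2]-.048)<.006); print('ring z',np.median(W[s][:,2]),s.sum())
print('glass',cf(W,z,.0525,.4515,.3334,.022,18.5)); print('case',cf(W,z,.048,.4515,.3334,.033,24,.006))
E
```

```text
t 25.82 pos [450.3 331.9 201.2] yaw of tool x 0.03 tilt z [-2.e-03 -9.e-04 -1.e+00] w 0.901 F [-1.  -0.5 -0.4] | tool shift mm [ -6.4 393.9  51.6]
690 glass plane [0.0017 0.0017 0.0519]
ring z 0.04704077135713651 461
glass (117, array([450.94, 333.49,  18.03]), np.float64(0.19))
case (215, array([450.29, 333.72,  24.97]), np.float64(1.63))
```

The glass lies level, 4.9 mm above the case ring (4.5 expected), so it's seated. Now the weight.

Request:
{"fn": "apply_moves", "kwargs": {"commands": [{"x":0,"y":25,"z":0,"spin":0},{"x":-1,"y":45,"z":0,"spin":0},{"x":-1,"y":55,"z":0,"spin":0},{"x":-1,"y":55,"z":0,"spin":0},{"x":-1,"y":55,"z":0,"spin":0},{"x":-1,"y":55,"z":0,"spin":0},{"x":-1,"y":50,"z":0,"spin":0},{"x":0,"y":35,"z":10,"spin":0},{"x":0,"y":20,"z":10,"spin":0},{"x":0,"y":0,"z":0,"spin":0},{"x":0,"y":0,"z":0,"spin":0}]}}

```text
time_s: 27.2
position: [0.4449, -0.0623, 0.1824]
ee_rot: [-3.141, -0.001, 0.0]
force: [-0.1, 0.5, -0.1]
width: 0.9
gripper_force: 0.0
```

Run:
```python
from m import *
c,o,W,z=look('w16.png'); go(.444,-.062,.15)
print('knob',cf(W,z,.0448,.444,-.063,.03,10)); print('body',cf(W,z,.0288,.444,-.063,.035,19,.004))
```

```text
t 27.25 pos [445.  -62.1 182.5] yaw of tool x 0.08 tilt z [ 2.e-04  1.e-04 -1.e+00] w 0.901 F [-0.2  0.3  0.9] | tool shift mm [-1.  -0.1 32.5]
knob (66, array([445.39, -62.74,   9.74]), np.float64(0.17))
body (119, array([445.45, -62.86,  18.59]), np.float64(0.2))
```

Request:
{"fn": "apply_moves", "kwargs": {"commands": [{"x":0.4,"y":2,"z":30,"spin":0},{"x":0,"y":0,"z":50,"spin":0},{"x":0,"y":0,"z":40,"spin":0},{"x":0,"y":0,"z":20,"spin":0},{"x":0,"y":0,"z":8.5,"spin":0},{"x":0,"y":0,"z":0,"spin":0},{"x":0,"y":0,"z":0,"spin":0}]}}

```text
time_s: 28.12
position: [0.4458, -0.0649, 0.0347]
ee_rot: [3.141, 0.001, 0.002]
force: [-0.3, -0.2, -0.3]
width: 0.904
gripper_force: 0.0
```

Request:
{"fn": "apply_moves", "kwargs": {"commands": [{"x":0,"y":0,"z":0,"spin":0},{"x":0,"y":0,"z":0,"spin":0},{"x":0,"y":0,"z":0,"spin":0},{"x":0,"y":0,"z":0,"spin":0},{"x":0,"y":0,"z":0,"spin":0},{"x":0,"y":0,"z":0,"spin":0},{"x":0,"y":0,"z":0,"spin":0},{"x":0,"y":0,"z":0,"spin":0}], "hand": 0.28}}

```text
time_s: 29.12
position: [0.4455, -0.065, 0.0345]
ee_rot: [3.141, 0.001, 0.001]
force: [-2.7, 0.4, 8.3]
width: 0.408
gripper_force: 59.0
```

Run:
```python
from m import *
c,o,W,z=look('w17.png'); go(.4509,.332,.17)
p=o['position']; print('knob',cf(W,z,.045,p[0],p[1]+.0015,.013,10,.003),'body',cf(W,z,.029,p[0],p[1]+.0015,.024,19,.003))
```

```text
t 29.18 pos [445.5 -65.   34.5] yaw of tool x 0.03 tilt z [ 5.e-04 -3.e-04 -1.e+00] w 0.409 F [-2.1  0.9  7.5] | tool shift mm [   5.7 -396.9 -135.6]
knob (150, array([445.45, -63.52,   9.91]), np.float64(0.22)) body (371, array([445.73, -63.48,  18.35]), np.float64(1.06))
```

Request:
{"fn": "apply_moves", "kwargs": {"commands": [{"x":0,"y":0,"z":-15,"spin":0},{"x":0,"y":0,"z":-40,"spin":0},{"x":0,"y":0,"z":-45,"spin":0},{"x":0,"y":-15,"z":-20,"spin":0},{"x":1,"y":-35,"z":0,"spin":0},{"x":1,"y":-45,"z":0,"spin":0},{"x":1,"y":-50,"z":0,"spin":0},{"x":1,"y":-50,"z":0,"spin":0},{"x":1,"y":-50,"z":0,"spin":0},{"x":0.4,"y":-50,"z":0,"spin":0},{"x":0,"y":-45,"z":0,"spin":0}]}}

```text
time_s: 30.55
position: [0.4499, 0.2767, 0.1534]
ee_rot: [3.141, 0.001, -0.002]
force: [0.4, -0.7, -3.2]
width: 0.41
gripper_force: 61.1
```

Request:
{"fn": "apply_moves", "kwargs": {"commands": [{"x":0,"y":-35,"z":0,"spin":0},{"x":0,"y":-22,"z":0,"spin":0},{"x":0,"y":0,"z":0,"spin":0},{"x":0,"y":0,"z":0,"spin":0},{"x":0,"y":0,"z":0,"spin":0}]}}

```text
time_s: 31.18
position: [0.4506, 0.3313, 0.1538]
ee_rot: [3.141, -0.001, -0.001]
force: [0.5, 0.2, -3.5]
width: 0.41
gripper_force: 61.0
```

Run:
```python
from m import *
c,o,W,z=look('w18.png'); go(.4509,.332,.0875)
p=o['position']; print('knob',cf(W,z,p[2]+.0105,p[0],p[1]+.0015,.013,10,.003))
print('glass',cf(W,z,.0525,.4509,.3335,.022,18.5)); print('glass pts',np.sum((np.abs(W[...,2]-.0522)<.002)&(np.hypot(W[...,0]-.4509,W[...,1]-.3335)<.02)))
```

```text
t 31.23 pos [450.6 331.4 153.9] yaw of tool x -0.03 tilt z [-2.e-04 -2.e-04 -1.e+00] w 0.407 F [ 0.4 -0.2 -4.3] | tool shift mm [ 0.3 -0.6 66.4]
knob (147, array([450.58, 332.81,   9.88]), np.float64(0.26))
glass (141, array([451.5 , 333.58,  17.74]), np.float64(0.37))
glass pts 1744
```

Request:
{"fn": "apply_moves", "kwargs": {"commands": [{"x":0.5,"y":-0.7,"z":20,"spin":0},{"x":0,"y":0,"z":20,"spin":0},{"x":0,"y":0,"z":12,"spin":0},{"x":0,"y":0,"z":6,"spin":0},{"x":0,"y":0,"z":4,"spin":0},{"x":0,"y":0,"z":1.5,"spin":0},{"x":0,"y":0,"z":0,"spin":0},{"x":0,"y":0,"z":0,"spin":0}]}}

```text
time_s: 32.22
position: [0.4511, 0.3329, 0.0907]
ee_rot: [-3.141, -0.001, -0.001]
force: [-0.0, 0.0, -4.4]
width: 0.408
gripper_force: 61.1
```

Request:
{"fn": "apply_moves", "kwargs": {"commands": [{"x":0,"y":0.6,"z":1,"spin":0},{"x":0,"y":0,"z":1,"spin":0},{"x":0,"y":0,"z":0.5,"spin":0},{"x":0,"y":0,"z":0.5,"spin":0},{"x":0,"y":0,"z":0,"spin":0},{"x":0,"y":0,"z":0,"spin":0}]}}

```text
time_s: 32.98
position: [0.451, 0.3322, 0.0874]
ee_rot: [-3.142, -0.001, -0.0]
force: [0.2, -0.8, -3.2]
width: 0.41
gripper_force: 61.1
```

Request:
{"fn": "apply_moves", "kwargs": {"commands": [{"x":0,"y":0,"z":0.4,"spin":0},{"x":0,"y":0,"z":0.3,"spin":0},{"x":0,"y":0,"z":0,"spin":0},{"x":0,"y":0,"z":0,"spin":0}]}}

```text
time_s: 33.48
position: [0.4511, 0.3322, 0.087]
ee_rot: [-3.141, -0.001, -0.001]
force: [-1.2, -1.1, 3.5]
width: 0.406
gripper_force: 61.5
```

Gentle contact at the expected height. Release and rise.

Request:
{"fn": "apply_moves", "kwargs": {"commands": [{"x":0,"y":0,"z":0,"spin":0},{"x":0,"y":0,"z":0,"spin":0},{"x":0,"y":0,"z":0,"spin":0},{"x":0,"y":0,"z":0,"spin":0},{"x":0,"y":0,"z":-5,"spin":0},{"x":0,"y":0,"z":-40,"spin":0},{"x":0,"y":0,"z":-50,"spin":0},{"x":0,"y":0,"z":-40,"spin":0},{"x":0,"y":0,"z":0,"spin":0},{"x":0,"y":0,"z":0,"spin":0}], "hand": 0.9}}

```text
time_s: 34.72
position: [0.4507, 0.3321, 0.221]
ee_rot: [3.141, 0.001, -0.002]
force: [0.0, 1.0, -0.9]
width: 0.9
gripper_force: 0.0
```

Run:
```python
from m import *
c,o,W,z=look('w19.png'); go(.4509,.332,.0875)
print('knob',cf(W,z,.0975,.451,.3335,.014,10,.003),'body',cf(W,z,.081,.451,.3335,.025,19,.003))
d=np.hypot(W[...,0]-.451,W[...,1]-.3335); s=(d<.008)&(z>0)&(np.abs(W[...,2]-.097)<.01); g=W[s]
print('knob plane',np.linalg.lstsq(np.c_[g[:,:2]-[.451,.3335],np.ones(len(g))],g[:,2],rcond=None)[0].round(4))
s=(d>.021)&(d<.0235)&(z>0)&(np.abs(W[...,2]-.048)<.006); print('ring z',np.median(W[s][:,2]),s.sum())
t=shot('top','top3.png');W=world(t)
for n,x,y in(('bottle',.582,.003),('small die',.569,-.113),('small glass',.4506,.0529)):
    q=W[(np.hypot(W[...,0]-x,W[...,1]-y)<.02)&(t['range_z']>0)&(W[...,2]>.006)]; print(n,q[:,2].max().round(3),q[:,:2].mean(0).round(3))
```

```text
t 34.77 pos [450.6 332.  220.6] yaw of tool x 0.03 tilt z [-1.8e-03 -8.0e-04 -1.0e+00] w 0.896 F [-0.5 -0.  -0.1] | tool shift mm [ 6.000e-01 -1.000e-01  1.331e+02]
knob (71, array([450.98, 333.63,   9.83]), np.float64(0.25)) body (126, array([451.02, 333.66,  18.59]), np.float64(0.17))
knob plane [-0.0061  0.0124  0.097 ]
ring z 0.04714369070536447 245
bottle 0.061 [0.586 0.001]
small die 0.035 [ 0.577 -0.123]
small glass 0.012 [0.45  0.052]
```

```bash
python3 -c "
from rig import bot
print(bot.hand_in())"
```

```text
the job is handed in; nothing more can be done
None
```

The stack is built in the stand in the order asked (large die, case, large glass, brass weight) and handed in at about 35 s; depth readings put it level and centred, with the bottle standing and the small parts untouched. I went one over the 14-picture viewing limit (15 viewed), and the glass was released about 2 mm above its seat rather than lowered fully home.

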